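Tip the pad pack into the packing bay and push it home

TASK

On the packing board a tall pad pack stands on end in a marked rectangle, at the end away from the wooden stop. Push it over high up so that it falls towards the stop and lies flat inside the marked rectangle, then push it along the board until its end is snug and square against the stop. Only push it, do not lift it, and leave the tin, tape roll, calculator, marker pen and cutter on the board where they are.

Things in the scene. Friction and masses are not known exactly. Their poses are not given: they have to be found in the camera images.
- packing_board: plywood packing board, 460 x 340 mm, 12 mm thick, fixed, lying level across the bins. Origin on its top face (64 mm above the work surface z = 0), z up, x along its length towards the end stop. It reaches from x = -210 to +250 mm and y = -170 to +170 mm. The marked rectangle (black lines, flush) spans x = -110 to +205 mm, y = -75 to +75 mm. The end stop is a wooden bar 25 mm high, 18 mm thick and 170 mm long (along y), its face towards the rectangle at x = +205 mm
- pack_center (a point): centre of the pad pack, a stiff green slab of 32 mm (x) x 112 mm (y) x 203 mm (z), about 60 g, loose. It starts upright on the board (its z up, centre 101.5 mm above the board), its 112 mm width about across the board (within 0.13 rad) and its x axis about along the board's x, at about x = -85 mm of the board. Tipped past about 9 degrees it falls by itself; lying flat its centre is 16 mm above the board
- spray_tin: bystander: round tin standing upright, 66 mm diameter, 257 mm high, beside the marked rectangle near its stop end, on one side or the other; origin at the centre of its foot, z up; loose
- tape_roll: bystander: roll of tape lying flat, 74 mm diameter, 25 mm high, beside the rectangle on the side across from the tin; origin at the centre of its underside; loose
- desk_calculator: bystander: calculator, 100 x 68 x 19 mm, beside the middle of the rectangle; origin at the centre of its underside; loose
- pen: bystander: marker pen, 130 mm long (along its y), 20 mm thick, beside the middle of the rectangle; origin at the centre of its underside; loose
- cutter_a: bystander: cutter, 69 x 125 x 20 mm, lying beside the standing pack; origin at the centre of its underside; loose

How it is judged:
By the outcome, as a careful person would: the job done as asked, in the order asked, and still so for the second after the job is handed in, with the robot touching nothing.
It also fails if it takes over 40 s, if anything falls off the work surface, if the arm or the gripper's body presses on something with over 40 N, if the wrist force passes 120 N, or if a joint passes its speed limit or range.

ROBOT

A 6-joint arm with a two-finger parallel gripper is mounted at the origin on a cart in front of the work surface, level with it; the furniture and walls round the work are solid. World frame = base frame: x ahead of the robot, y to its left, z up, the work surface at z = 0. Lengths are in m, angles in rad, forces in N, time in s.
With the tool pointing down it reaches from about 0.35 to 0.875 m from the base axis. Payload 15.5 kg.
Tool frame: the origin (TCP) lies on the centre line of the jaws, within the pads' length; the fingertips stand 22 mm ahead of it and the grasp point (between the pads) lies 3 mm ahead of it; z points along the fingers, y is the line along which they close (so a half turn about z gives the same grasp; the last joint's range is limited). The gripper opens to 85 mm and grips with 20 to 120 N. Pads are 22 mm wide; open, the fingers measure 114 mm over their backs; the gripper's body (76 mm by 85 mm) begins 54 mm behind the grasp point. The pads swing forward as they close: fully open they stand 13 mm farther back than shut.
Start: joints at [1.044, 0.494, 1.345, -0, 1.302, -0.096], TCP at [0.261, 0.568, 0.253] pointing down, gripper open.
Joint ranges: [-2.91, 2.91], [-0.82, 2.16], [0.22, 2.67], [-1.22, 4.37], [0.12, 2.79], [-3.08, 3.08]. Speed limits (rad/s): [1.89, 1.89, 2.57, 3.01, 3.01, 3.01].

INTERFACE

Orientations are given as a unit quaternion [w, x, y, z].
In Python, from bench import manip gives the robot as it stands.
- The arm moves only by the tool apply_moves, never from a script. Its argument "plan" is a list of rows, each a list of 6 numbers: the shift along the tool's x, y, z in cm, then the turn, a rotation vector about the tool's x, y, z in degrees. In form: [[dx, dy, dz, wx, wy, wz], ...]. A call has exactly 10 rows; each row is the pose to reach, as a shift and turn from the pose commanded when the call began, along the tool's axes at that moment; what a row does not reach only later rows make up. A row lasts 1/10 s, in which the tool goes at most 50 mm and 8.59 degrees, less where a joint would pass 70% of its speed; a pose out of reach is approached as far as the arm can. A call with a gripper value outside its range is refused whole. "hand" is the opening, from 0 (shut) to 1 (fully open), set as the call begins (left out, the last holds). The fingers move at their own pace and stop on an object; "grip_force" is the grip in N (left out, the last holds). Time passes only in rows, so rows that repeat a pose let the fingers close, or fill a call up. It gives the time, the measured TCP pose, the force, the opening and the grip force at its end, in the units of the state.
- manip.get_obs(): the state, without advancing time (a new reading comes with each control period).
- manip.camera(name): name is "scene" or "top"; returns the picture (420x560x3 uint8, blue, green, red); there is no depth.
- manip.camera_model(name): a dict with "fx", "fy", "cx", "cy" (pixels), "position" and "attitude" of the camera in the world. Camera axes: x right, y down, z forward; pixel columns grow to the right and rows downward; lengths in m; the calibration is good to about 2 mm. A picture is of the moment at which its call begins. camera_model takes no time and is no camera call.
- manip.close_job(): hands the job in; it is judged then, once.
The state is a dict: "time_s": time; "qpos": joint angles; "joint_vel": joint speeds; "joint_torque": joint torques, N m; "position": TCP position; "tcp_rot": TCP orientation; "contact_force": force on the tool from outside, world axes, zero at the start; "ft_torque": the same for the moment, N m; "grip_width": opening from 0.0 (shut) to 1.0 (fully open); "finger_force": force on a finger pad.
Only numpy, scipy, OpenCV 4.12 (cv2) and the standard library are available. Lean on these libraries where they do the work, as an engineer would, in place of code of your own. Each camera call takes 0.05 s, during which the arm holds its last target. There are 200 camera calls.

## Working session

There is one attempt and no reset: what is moved stays moved. The work goes in short steps, Python scripts to look and compute and a tool call to move; the robot and the scene stay as the last step left them, time stands still between calls to the robot, and variables do not carry over. Pictures are saved under pics/ and viewed, at most 13 in all, crops included, and the job is handed in when it is done.

Besides the shell and the picture viewer there is one more tool, called after "Emit:" in YAML: its name, and indented under it one key for each argument. apply_moves: Moves the arm, as the interface text tells. Its arguments: {"type":"object","properties":{"plan":{"type":"array","items":{"type":"array","items":{"type":"number"}}},"hand":{"type":"number"},"grip_force":{"type":"number"}},"required":["plan"]}

```bash
mkdir -p pics; python3 - <<'E'
from bench import manip
import cv2
for n in("scene","top"):
    cv2.imwrite(f"pics/{n}0.png",manip.camera(n)); print(n,manip.camera_model(n))
print(manip.get_obs())
E
```

```text
scene {'fx': 491.94465321669406, 'fy': 491.94465321669406, 'cx': 277.45811780269946, 'cy': 215.4279016480606, 'position': array([ 0.15494995, -0.66130169,  0.73653666]), 'attitude': array([-0.43625695,  0.86057178, -0.23910697,  0.10919676])}
top {'fx': 469.90337344701754, 'fy': 469.90337344701754, 'cx': 286.30046031182894, 'cy': 206.67378829386726, 'position': array([0.44511537, 0.03461661, 1.09337157]), 'attitude': array([ 0.04592826, -0.70295012,  0.70841429, -0.04359952])}
{'time_s': 0.1, 'qpos': array([ 1.04448368e+00,  4.94132041e-01,  1.34604591e+00,  3.48607780e-05,
        1.30248029e+00, -9.54963782e-02]), 'joint_vel': array([-5.36237117e-05, -1.86213609e-03, -1.54507803e-03,  2.09458356e-03,
       -1.01863583e-03,  3.37365974e-04]), 'joint_torque': array([ 1.21495032e-03, -8.83584023e+01, -3.84559608e+01, -4.57004226e-04,
        5.18856134e-03,  1.22910419e-04]), 'position': array([0.26085157, 0.56765346, 0.25276091]), 'tcp_rot': array([-1.78990530e-04,  2.13750638e-01,  9.76888110e-01, -5.02108514e-04]), 'contact_force': array([ 0.26413381, -0.13463231, -1.10984983]), 'ft_torque': array([-0.02809144,  0.02649418,  0.00176819]), 'finger_force': 0.0, 'grip_width': 0.9990437065114627}
```

View pics/scene0.png

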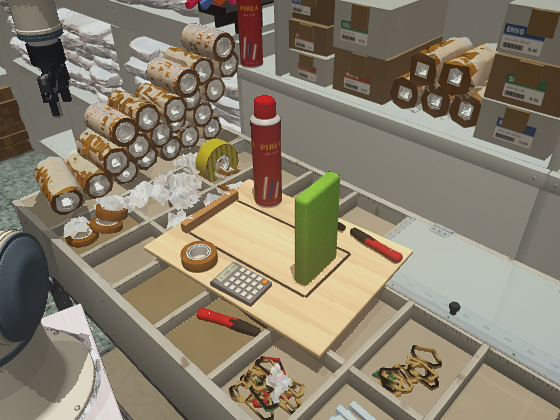

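View pics/top0.png

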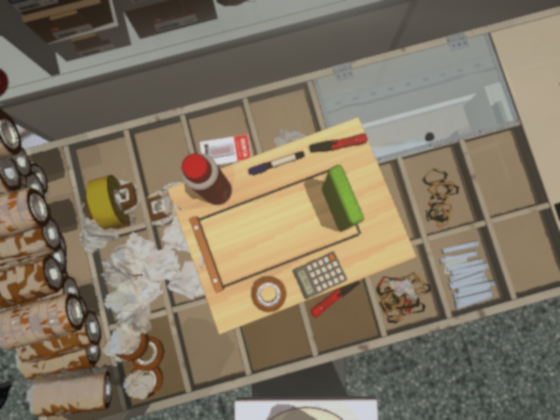

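The top view shows the stop at left (≈(205,253)), the pack at (342,197) and the free side to its right. The tin is at (207,178), the tape at (268,293), the calculator at (320,273), the pen at (276,162) and the cutter at (338,144). Next I'll zoom in to get corner positions.

```bash
cat > h.py <<'E'
import numpy as np, cv2
from bench import manip
from scipy.spatial.transform import Rotation as R
from scipy.optimize import least_squares
def cam(n):
    m=manip.camera_model(n); a=m["attitude"]
    return m,R.from_quat([a[1],a[2],a[3],a[0]]),np.array(m["position"])
def pix2w(n,uv,z):
    m,r,p=cam(n); uv=np.atleast_2d(uv).astype(float)
    d=r.apply(np.c_[(uv[:,0]-m["cx"])/m["fx"],(uv[:,1]-m["cy"])/m["fy"],np.ones(len(uv))])
    return p+d*((z-p[2])/d[:,2])[:,None]
def proj(n,P):
    m,r,p=cam(n); c=r.inv().apply(np.atleast_2d(P)-p)
    return np.c_[m["fx"]*c[:,0]/c[:,2]+m["cx"],m["fy"]*c[:,1]/c[:,2]+m["cy"]]
def b2w(q,P):  # q=x,y,yaw
    P=np.atleast_2d(P).astype(float); c,s=np.cos(q[2]),np.sin(q[2])
    return np.c_[q[0]+c*P[:,0]-s*P[:,1],q[1]+s*P[:,0]+c*P[:,1],P[:,2]+.064]
E
python3 - <<'E'
from h import *
print(manip.camera_model("top")["attitude"])
uv=[(172,182),(360,120),(416,258),(218,334)]
loc=np.array([[.25,-.17,0],[-.21,-.17,0],[-.21,.17,0],[.25,.17,0]])
W=pix2w("top",uv,.064); print(W)
for s in(1,-1):
    L=loc*[1,s,1]
    f=lambda q:(proj("top",b2w(q,L))-uv).ravel()
    q=least_squares(f,[.5,0,1.5]); print(s,q.x,q.fun.round(1))
im=cv2.imread("pics/top0.png")[110:340,160:430]
cv2.imwrite("pics/c.png",cv2.resize(im,None,fx=2.6,fy=2.6,interpolation=cv2.INTER_CUBIC))
E
```

```text
[ 0.04592826 -0.70295012  0.70841429 -0.04359952]
[[ 0.63362618  0.29144588  0.064     ]
 [ 0.77238275 -0.13052344  0.064     ]
 [ 0.46142217 -0.24382388  0.064     ]
 [ 0.30328169  0.18544826  0.064     ]]
1 [0.54940216 0.00668628 1.90474583] [-3.3  2.5  2.3 -2.8  1.7  1.7 -0.8 -1.7]
-1 [0.56283058 0.00901076 1.90711016] [  44.5  144.1   56.5  133.3  -55.1 -146.7  -50.3 -155.1]
```

View pics/c.png

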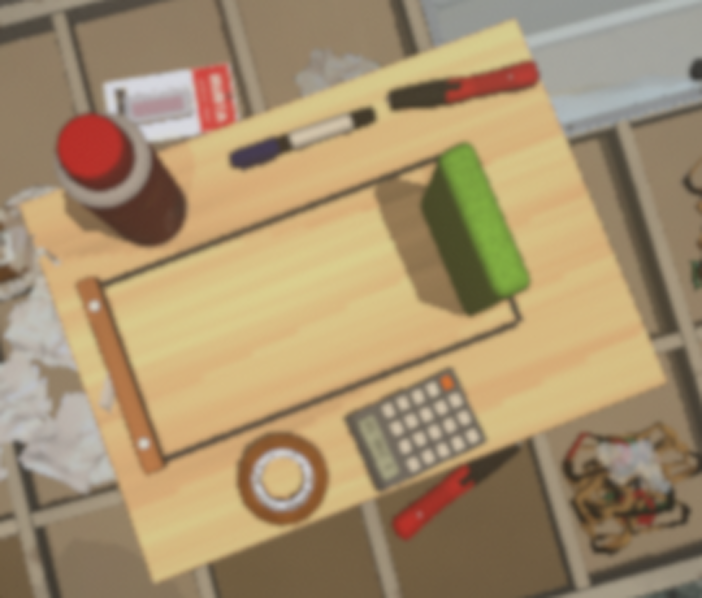

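Crop pixels: board corners (22,202), (514,17), (666,383), (153,582). The pack's top face is (447,150), (471,142), (529,283), (497,299), and its stop-side foot edge runs from (421,206) to (470,314).

```bash
python3 - <<'E'
from h import *
C=lambda a:np.array(a,float)/2.6+[160,110]
uv=C([(22,202),(514,17),(666,383),(153,582),(162,460),(520,321)])
loc=np.array([[.25,-.17,0],[-.21,-.17,0],[-.21,.17,0],[.25,.17,0],[.205,.075,0],[-.11,.075,0]])
q=least_squares(lambda q:(proj("top",b2w(q,loc))-uv).ravel(),[.55,0,1.9]);print(q.x,q.fun.round(1));b=q.x
def w2b(P):
    c,s=np.cos(b[2]),np.sin(b[2]);d=P[:,:2]-b[:2];return np.c_[c*d[:,0]+s*d[:,1],-s*d[:,0]+c*d[:,1]]
pu=C([(443,143),(471,140),(531,287),(497,302),(420,206),(470,315)])
pl=np.array([[.016,-.056,.203],[-.016,-.056,.203],[-.016,.056,.203],[.016,.056,.203],[.016,-.056,0],[.016,.056,0]])
p=least_squares(lambda q:(proj("top",b2w(q,pl))-pu).ravel(),[.55,-.08,1.9]);print("pack",p.x,p.fun.round(1),w2b(b2w(p.x,[[0,0,0]])),p.x[2]-b[2])
print("top edges",w2b(pix2w("top",pu[:4],.267)),"foot",w2b(pix2w("top",pu[4:],.064)))
print("tin foot edge",w2b(pix2w("top",C([(152,244),(185,208)]),.064)),"tape",w2b(pix2w("top",C([(283,478)]),.08)),
 "calc",w2b(pix2w("top",C([(347,413),(453,369),(486,437),(380,489)]),.083)),"pen",w2b(pix2w("top",C([(231,160),(374,115)]),.07)),"cut",w2b(pix2w("top",C([(389,97),(538,72),(445,108)]),.074)))
# overlay on scene
im=cv2.imread("pics/scene0.png")
for P in b2w(b,loc): cv2.circle(im,tuple(int(round(v)) for v in proj("scene",P)[0]),2,(255,0,255),-1)
for P in b2w(p.x,pl): cv2.circle(im,tuple(int(round(v)) for v in proj("scene",P)[0]),2,(255,255,0),-1)
cv2.imwrite("pics/ov.png",cv2.resize(im[140:370,130:430],None,fx=2.6,fy=2.6))
np.savez("s.npz",b=b,p=p.x)
E
```

```text
[0.54800147 0.00918541 1.92789952] [-1.7  0.4  1.2 -0.1  1.3  0.4 -0.2  1.1  1.  -1.7 -1.6 -0.2]
pack [ 0.57309675 -0.07193875  1.91808309] [-2.6  2.6  3.3 -2.3  3.2 -0.6 -0.7 -0.1 -1.4 -2.5 -2.5  2.8] [[-0.08477866  0.00484579]] -0.009816429603646482
top edges [[-0.0754848  -0.05407859]
 [-0.09428642 -0.04914307]
 [-0.09461726  0.05996634]
 [-0.06925811  0.06120983]] foot [[-0.07024815 -0.04490195]
 [-0.07559919  0.05683108]]
tin foot edge [[ 0.15454675 -0.09581524]
 [ 0.11769433 -0.11491738]] tape [[0.11853367 0.12670823]] calc [[ 0.05084703  0.09617712]
 [-0.0435481   0.09376578]
 [-0.04833466  0.1548478 ]
 [ 0.04773381  0.16296135]] pen [[ 0.066493   -0.13866676]
 [-0.06154916 -0.13168124]] cut [[-0.07872586 -0.14091432]
 [-0.20584856 -0.11574574]
 [-0.11987101 -0.11486415]]
```

View pics/ov.png

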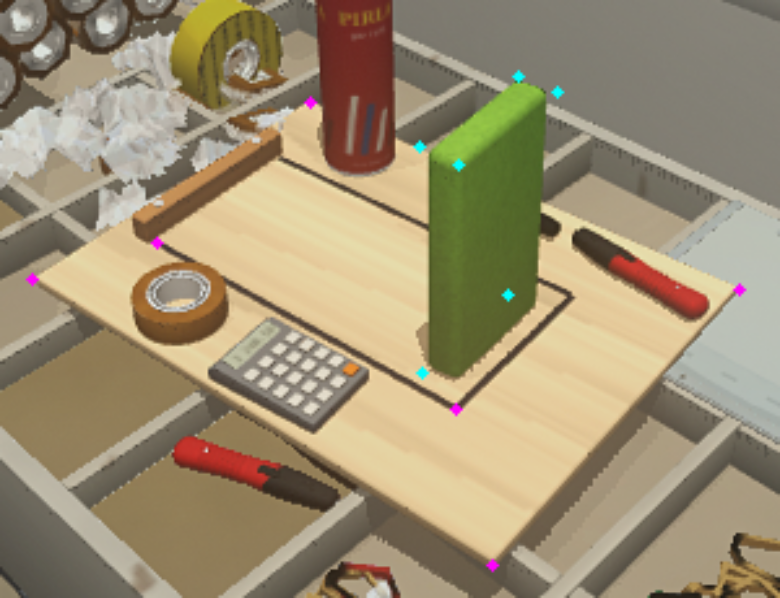

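The overlay puts the board within about 1 px. The pack is offset by a few px, mostly from its rounded corners, so I'll refit it with the scene corners too: tops (430,155), (459,167), (546,94), (518,83) and feet (431,364), (459,377), (536,302).

```bash
python3 - <<'E'
from h import *
b=np.load("s.npz")["b"]
C=lambda a:np.array(a,float)/2.6+[160,110]
S=lambda a:np.array(a,float)/2.6+[130,140]
pu=C([(443,147),(470,142),(529,286),(498,300),(421,206),(470,314)])
sx=lambda x,y,h:(x*.014,y*.054,h)
pl=np.array([sx(1,-1,.203),sx(-1,-1,.203),sx(-1,1,.203),sx(1,1,.203),sx(1,-1,0),sx(1,1,0)])
su=S([(430,155),(459,167),(546,94),(518,83),(431,364),(459,377),(536,302)])
sl=np.array([sx(1,1,.203),sx(-1,1,.203),sx(-1,-1,.203),sx(1,-1,.203),sx(1,1,0),sx(-1,1,0),sx(-1,-1,0)])
f=lambda q:np.r_[(proj("top",b2w(q,pl))-pu).ravel(),(proj("scene",b2w(q,sl))-su).ravel()]
p=least_squares(f,[.55,-.08,1.9],loss="soft_l1");q=p.x
c,s=np.cos(b[2]),np.sin(b[2]);d=q[:2]-b[:2]
print(q,p.fun.round(1),"in board",c*d[0]+s*d[1],-s*d[0]+c*d[1],np.degrees(q[2]-b[2]))
np.savez("s.npz",b=b,p=q)
o=manip.get_obs();w=o["tcp_rot"];r=R.from_quat([*w[1:],w[0]]);print(r.as_matrix().round(3))
print(np.degrees(b[2]))
for x,y,z in [(-.17,.0,.18),(-.13,0,.18),(0,0,.18),(.2,0,.1)]:
    W=b2w(b,[[x,y,z]])[0];print((x,y,z),W.round(3),np.hypot(*W[:2]).round(3))
E
```

```text
[ 0.57267053 -0.07279481  1.94390788] [-1.4  2.4  2.7 -1.4  3.6 -1.1  0.9 -0.6 -0.8 -1.4 -0.9  2.2 -1.9 -2.8
  0.5 -1.7  2.  -1.5 -0.3 -2.  -2.1  3.6 -1.1  4.8  0.1  3.3] in board -0.08543172581101016 0.005544372483958549 0.9172112906695526
[[-0.909  0.418 -0.001]
 [ 0.418  0.909 -0.001]
 [ 0.    -0.001 -1.   ]]
110.4605059326789
(-0.17, 0.0, 0.18) [ 0.607 -0.15   0.244] 0.626
(-0.13, 0, 0.18) [ 0.593 -0.113  0.244] 0.604
(0, 0, 0.18) [0.548 0.009 0.244] 0.548
(0.2, 0, 0.1) [0.478 0.197 0.164] 0.517
```

Emit:
apply_moves:
  plan:
    - [0, 0, -5, 0, 0, 0]
    - [0, 0, -10, 0, 0, 0]
    - [0, 0, -15, 0, 0, 0]
    - [-3, -2.5, -20, 0, 0, 7]
    - [-6.5, -5.5, -20, 0, 0, 14]
    - [-10, -8.5, -20, 0, 0, 21]
    - [-13.5, -11.5, -20, 0, 0, 28]
    - [-17, -14.5, -20, 0, 0, 35]
    - [-20.5, -17.5, -20, 0, 0, 42]
    - [-24, -20, -20, 0, 0, 44.8]
  hand: 0.5

```text
time_s: 1.1
position: [0.3956, 0.2839, 0.4533]
tcp_rot: [-0.0, 0.572, 0.82, -0.0]
contact_force: [1.2, -0.6, 0.5]
grip_width: 0.503
finger_force: 0.0
```

```bash
cat > d.py <<'E'
from h import *
import sys
def go(x,y,z):
    """shift (cm, tool axes) and turn (deg) to board point (m, TCP height above board), aligned"""
    b=np.load("s.npz")["b"];o=manip.get_obs();w=o["tcp_rot"];r=R.from_quat([*w[1:],w[0]])
    c,s=np.cos(b[2]),np.sin(b[2]);T=R.from_matrix(np.array([[c,s,0],[s,-c,0],[0,0,-1]]))
    d=o["position"]-[b[0],b[1],.064]
    print("t",o["time_s"],"tcp board",np.round([c*d[0]+s*d[1],-s*d[0]+c*d[1],d[2]],4),"F",o["contact_force"].round(1),"grip",o["grip_width"])
    print("shift",(r.inv().apply(b2w(b,[[x,y,z]])[0]-o["position"])*100).round(2),"turn",np.degrees((r.inv()*T).as_rotvec()).round(2),"q",o["qpos"].round(2))
if __name__=="__main__": go(*map(float,sys.argv[1:]))
E
python3 d.py -.17 .006 .32
```

```text
t 1.1 tcp board [0.3107 0.0467 0.3893] F [ 1.2 -0.6  0.5] grip 0.5025133070236593
shift [-48.05   4.26   6.93] turn [-0.01  0.01 -0.22] q [ 0.5   0.15  1.32 -0.    1.67  0.15]
```

Emit:
apply_moves:
  plan:
    - [-4.5, 0.5, 0, 0, 0, 0]
    - [-9.5, 1, 0, 0, 0, 0]
    - [-14.5, 1.5, 0, 0, 0, 0]
    - [-19.5, 2, 0, 0, 0, 0]
    - [-24.5, 2.5, 0, 0, 0, 0]
    - [-29.5, 3, 0, 0, 0, 0]
    - [-34.5, 3.5, 0, 0, 0, 0]
    - [-39.5, 4, 0, 0, 0, 0]
    - [-44.5, 4.2, 0, 0, 0, 0]
    - [-48, 4.2, 0, 0, 0, 0]

```text
time_s: 2.1
position: [0.6037, -0.1518, 0.4524]
tcp_rot: [-0.0, 0.57, 0.821, -0.0]
contact_force: [0.5, 1.3, -0.1]
grip_width: 0.503
finger_force: 0.0
```

```bash
python3 d.py -.17 .006 .195
```

```text
t 2.1 tcp board [-0.1703  0.0041  0.3884] F [ 0.5  1.3 -0.1] grip 0.5032247318622287
shift [ 0.02 -0.18 19.34] turn [-0.05 -0.03 -0.01] q [-0.34  0.38  1.01 -0.    1.76 -0.7 ]
```

Emit:
apply_moves:
  plan:
    - [0, -0.2, 4, 0, 0, 0]
    - [0, -0.2, 8.5, 0, 0, 0]
    - [0, -0.2, 13, 0, 0, 0]
    - [0, -0.2, 17, 0, 0, 0]
    - [0, -0.2, 19.3, 0, 0, 0]
    - [0.8, -0.2, 19.3, 0, 0, 0]
    - [1.6, -0.2, 19.3, 0, 0, 0]
    - [2.4, -0.2, 19.3, 0, 0, 0]
    - [3.2, -0.2, 19.3, 0, 0, 0]
    - [4, -0.2, 19.3, 0, 0, 0]

```text
time_s: 3.1
position: [0.5873, -0.1114, 0.2614]
tcp_rot: [0.001, 0.57, 0.822, 0.0]
contact_force: [0.2, -0.7, 0.0]
grip_width: 0.503
finger_force: 0.0
```

```bash
python3 d.py -.06 .006 .195; python3 -c "
from h import *
cv2.imwrite('pics/s1.png',manip.camera('scene'))"
```

```text
t 3.1 tcp board [-0.1267  0.0053  0.1974] F [ 0.2 -0.7  0. ] grip 0.5033823358947654
shift [ 6.67 -0.06  0.23] turn [0.08 0.06 0.07] q [-0.29  0.45  1.41  0.    1.29 -0.65]
```

View pics/s1.png

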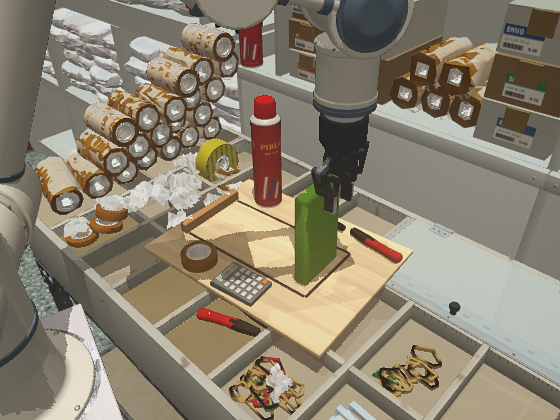

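The fingers (about (325,195)) are behind the pack's top edge and about to touch it, and the pack is still upright. Now I'll push it over gently.

Emit:
apply_moves:
  plan:
    - [0.7, 0, 0.3, 0, 0, 0]
    - [1.4, 0, 0.3, 0, 0, 0]
    - [2.1, 0, 0.3, 0, 0, 0]
    - [2.8, 0, 0.3, 0, 0, 0]
    - [3.5, 0, 0.3, 0, 0, 0]
    - [4.2, 0, 0.3, 0, 0, 0]
    - [4.9, 0, 0.3, 0, 0, 0]
    - [5.6, 0, 0.3, 0, 0, 0]
    - [6.2, 0, 0.3, 0, 0, 0]
    - [6.2, 0, 0.3, 0, 0, 0]

```text
time_s: 4.15
position: [0.5652, -0.0533, 0.2573]
tcp_rot: [-0.0, 0.57, 0.822, -0.0]
contact_force: [-0.2, 0.2, -0.8]
grip_width: 0.495
finger_force: 0.0
```

Emit:
apply_moves:
  plan:
    - [0, 0, 0, 0, 0, 0]
    - [0, 0, 0, 0, 0, 0]
    - [0, 0, 0, 0, 0, 0]
    - [-1, 0, 0, 0, 0, 0]
    - [-2, 0, 0, 0, 0, 0]
    - [-3, 0, 0, 0, 0, 0]
    - [-4, 0, 0, 0, 0, 0]
    - [-5, 0, 0, 0, 0, 0]
    - [-6, 0, 0, 0, 0, 0]
    - [-7, 0, 0, 0, 0, 0]

```text
time_s: 5.15
position: [0.5903, -0.1205, 0.2573]
tcp_rot: [-0.0, 0.57, 0.822, -0.0]
contact_force: [-0.2, -0.0, 0.3]
grip_width: 0.5
finger_force: 0.0
```

```bash
python3 d.py -.12 .006 .03; python3 -c "
from h import *
a=manip.camera('scene')[140:370,130:430];b=manip.camera('top')[110:340,160:430]
cv2.imwrite('pics/s2.png',cv2.resize(np.hstack([a,b]),(798,322)))"
```

```text
t 5.15 tcp board [-0.1363  0.0057  0.1933] F [-0.2 -0.   0.3] grip 0.4998848184520548
shift [ 1.63 -0.03 16.33] turn [-0.    0.    0.05] q [-0.3   0.46  1.4  -0.    1.29 -0.66]
```

View pics/s2.png

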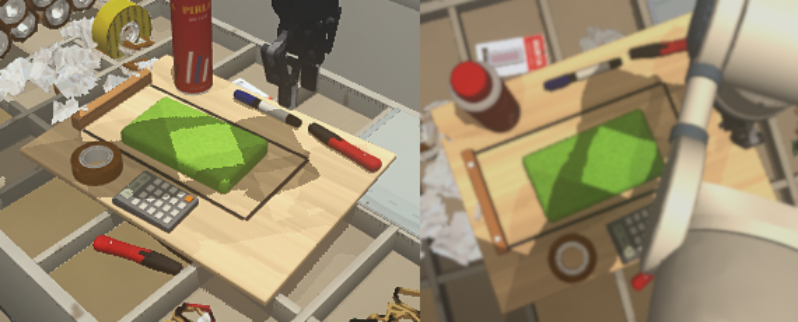

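The pack lies flat in the rectangle and the bystanders haven't moved. Its leading end in the right panel runs (523,158)–(546,222), with its other corner at (642,108).

```bash
python3 - <<'E'
from h import *
b=np.load("s.npz")["b"];c,s=np.cos(b[2]),np.sin(b[2])
uv=np.array([(523,157),(642,108),(546,222),(612,198)],float);uv[:,0]-=420*1
k=798/570;uv=np.array([(523,157),(642,108),(546,222),(612,198)])/k-[300,0]+[160,110]
d=pix2w("top",uv,.09)[:,:2]-b[:2];print(np.c_[d@[c,s],d@[-s,c]].round(4))
E
```

```text
[[ 0.1353 -0.0424]
 [-0.0626 -0.0481]
 [ 0.1367  0.0628]
 [ 0.0304  0.0646]]
```

Emit:
apply_moves:
  plan:
    - [1, -0.2, 4, 0, 0, 0]
    - [1.6, -0.2, 8, 0, 0, 0]
    - [1.6, -0.2, 12, 0, 0, 0]
    - [1.6, -0.2, 14.5, 0, 0, 0]
    - [1.6, -0.2, 15.5, 0, 0, 0]
    - [1.6, -0.2, 16.2, 0, 0, 0]
    - [1.6, -0.2, 16.5, 0, 0, 0]
    - [1.6, -0.2, 16.5, 0, 0, 0]
    - [2.2, -0.2, 16.5, 0, 0, 0]
    - [2.8, -0.2, 16.5, 0, 0, 0]

```text
time_s: 6.25
position: [0.5785, -0.0938, 0.0931]
tcp_rot: [0.001, 0.57, 0.822, 0.0]
contact_force: [0.4, -0.3, 0.1]
grip_width: 0.499
finger_force: 0.0
```

```bash
python3 d.py -.02 .008 .028; python3 -c "
from h import *
cv2.imwrite('pics/s3.png',cv2.resize(manip.camera('scene')[140:370,130:430],None,fx=2.4,fy=2.4))"
```

```text
t 6.25 tcp board [-0.1072  0.0074  0.0291] F [ 0.4 -0.3  0.1] grip 0.49917319021571505
shift [ 8.72 -0.05  0.1 ] turn [0.06 0.04 0.04] q [-0.26  0.63  1.6   0.    0.9  -0.62]
```

View pics/s3.png

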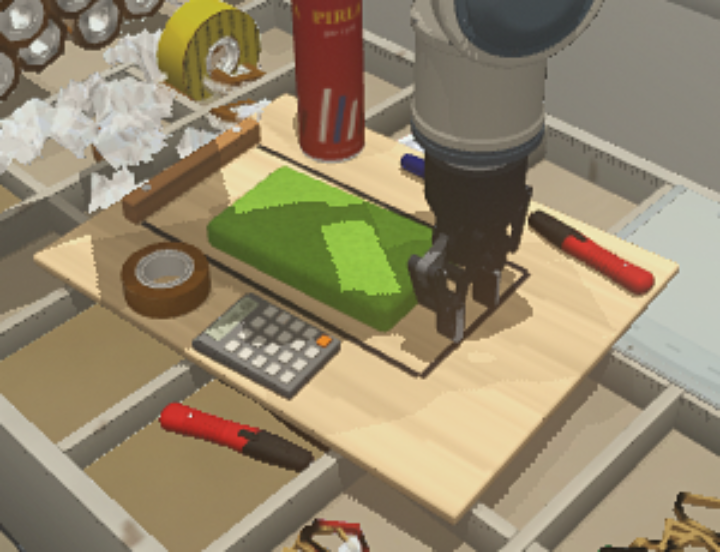

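The fingers (about (450,300)) are down behind the pack's rear end, clear of everything else. Now I'll push along the board.

Emit:
apply_moves:
  plan:
    - [0.9, 0, 0, 0, 0, 0]
    - [1.8, 0, 0, 0, 0, 0]
    - [2.7, 0, 0, 0, 0, 0]
    - [3.5, 0, 0, 0, 0, 0]
    - [4.3, 0, 0, 0, 0, 0]
    - [5.1, 0, 0, 0, 0, 0]
    - [5.9, 0, 0, 0, 0, 0]
    - [6.7, 0, 0, 0, 0, 0]
    - [7.5, 0, 0, 0, 0, 0]
    - [8.2, 0, 0, 0, 0, 0]

```text
time_s: 7.3
position: [0.5494, -0.0167, 0.0923]
tcp_rot: [0.0, 0.57, 0.822, 0.0]
contact_force: [0.4, -1.6, 0.7]
grip_width: 0.502
finger_force: 0.2
```

```bash
python3 d.py -.009 .008 .028; python3 -c "
from h import *
cv2.imwrite('pics/s4.png',cv2.resize(manip.camera('scene')[140:370,130:430],None,fx=2.4,fy=2.4))"
```

```text
t 7.3 tcp board [-0.0247  0.0078  0.0283] F [ 0.4 -1.6  0.7] grip 0.5023137331184213
shift [ 1.57 -0.02  0.03] turn [ 0.   -0.    0.06] q [-0.14  0.6   1.7   0.    0.84 -0.5 ]
```

View pics/s4.png

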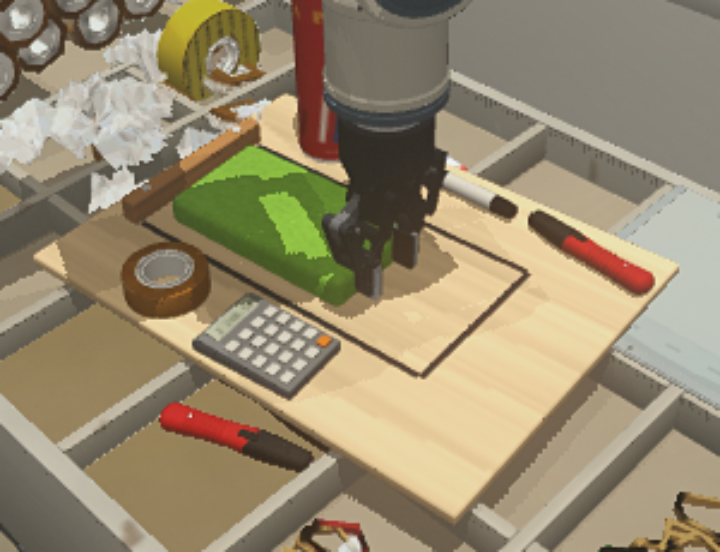

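The pack is square and sliding straight, with about 15 mm left. Next are finer steps while watching the force.

Emit:
apply_moves:
  plan:
    - [0.2, 0, 0, 0, 0, 0]
    - [0.4, 0, 0, 0, 0, 0]
    - [0.6, 0, 0, 0, 0, 0]
    - [0.8, 0, 0, 0, 0, 0]
    - [0.9, 0, 0, 0, 0, 0]
    - [1.0, 0, 0, 0, 0, 0]
    - [1.1, 0, 0, 0, 0, 0]
    - [1.2, 0, 0, 0, 0, 0]
    - [1.2, 0, 0, 0, 0, 0]
    - [1.2, 0, 0, 0, 0, 0]

```text
time_s: 8.35
position: [0.5454, -0.006, 0.0923]
tcp_rot: [-0.0, 0.57, 0.822, -0.0]
contact_force: [-0.3, -0.1, -0.1]
grip_width: 0.503
finger_force: 0.0
```

```bash
python3 d.py -.009 .008 .028; python3 -c "
from h import *
a=manip.camera('scene')[170:260,170:300];b=manip.camera('top')[170:310,180:300]
cv2.imwrite('pics/s5.png',np.hstack([cv2.resize(a,(450,312),interpolation=2),cv2.resize(b,(340,396),interpolation=2)[:312]]))"
```

```text
t 8.35 tcp board [-0.0133  0.0078  0.0283] F [-0.3 -0.1 -0.1] grip 0.50326730394447
shift [ 0.43 -0.02  0.03] turn [-0.   -0.    0.06] q [-0.12  0.6   1.71  0.    0.84 -0.48]
```

View pics/s5.png

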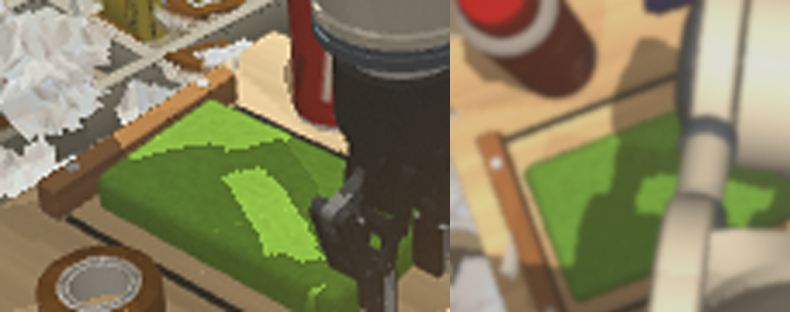

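The gap at the stop is about 5 mm (right panel: pack edge (525,175), stop edge (517,175)).

Emit:
apply_moves:
  plan:
    - [0.05, 0, 0, 0, 0, 0]
    - [0.1, 0, 0, 0, 0, 0]
    - [0.15, 0, 0, 0, 0, 0]
    - [0.2, 0, 0, 0, 0, 0]
    - [0.25, 0, 0, 0, 0, 0]
    - [0.3, 0, 0, 0, 0, 0]
    - [0.35, 0, 0, 0, 0, 0]
    - [0.4, 0, 0, 0, 0, 0]
    - [0.4, 0, 0, 0, 0, 0]
    - [0.4, 0, 0, 0, 0, 0]

```text
time_s: 9.45
position: [0.544, -0.0023, 0.0923]
tcp_rot: [-0.0, 0.57, 0.822, 0.0]
contact_force: [-0.1, 0.6, -0.8]
grip_width: 0.496
finger_force: 0.0
```

Emit:
apply_moves:
  plan:
    - [0, 0, 0, 0, 0, 0]
    - [0.03, 0, 0, 0, 0, 0]
    - [0.06, 0, 0, 0, 0, 0]
    - [0.09, 0, 0, 0, 0, 0]
    - [0.12, 0, 0, 0, 0, 0]
    - [0.15, 0, 0, 0, 0, 0]
    - [0.15, 0, 0, 0, 0, 0]
    - [0.15, 0, 0, 0, 0, 0]
    - [0.15, 0, 0, 0, 0, 0]
    - [0.15, 0, 0, 0, 0, 0]

```text
time_s: 10.45
position: [0.5434, -0.0009, 0.0923]
tcp_rot: [-0.0, 0.57, 0.822, -0.0]
contact_force: [-0.2, -0.3, 0.5]
grip_width: 0.501
finger_force: 0.0
```

Emit:
apply_moves:
  plan:
    - [0.03, 0, 0, 0, 0, 0]
    - [0.06, 0, 0, 0, 0, 0]
    - [0.09, 0, 0, 0, 0, 0]
    - [0.12, 0, 0, 0, 0, 0]
    - [0.15, 0, 0, 0, 0, 0]
    - [0.15, 0, 0, 0, 0, 0]
    - [0.15, 0, 0, 0, 0, 0]
    - [0.15, 0, 0, 0, 0, 0]
    - [0.15, 0, 0, 0, 0, 0]
    - [0.15, 0, 0, 0, 0, 0]

```text
time_s: 11.45
position: [0.543, 0.0004, 0.0923]
tcp_rot: [0.0, 0.57, 0.822, 0.0]
contact_force: [1.0, -3.7, 0.0]
grip_width: 0.499
finger_force: 1.8
```

```bash
python3 d.py -.009 .008 .028; python3 -c "
from h import *
a=manip.camera('scene')[170:260,170:300];b=manip.camera('top')[190:300,190:290]
cv2.imwrite('pics/s6.png',np.hstack([cv2.resize(a,(450,312),interpolation=2),cv2.resize(b,(340,374),interpolation=2)[:312]]))"
```

```text
t 11.45 tcp board [-0.0065  0.0077  0.0283] F [ 1.  -3.7  0. ] grip 0.49889771750776274
shift [-0.25 -0.03  0.03] turn [0.01 0.01 0.06] q [-0.11  0.59  1.71 -0.    0.83 -0.47]
```

View pics/s6.png

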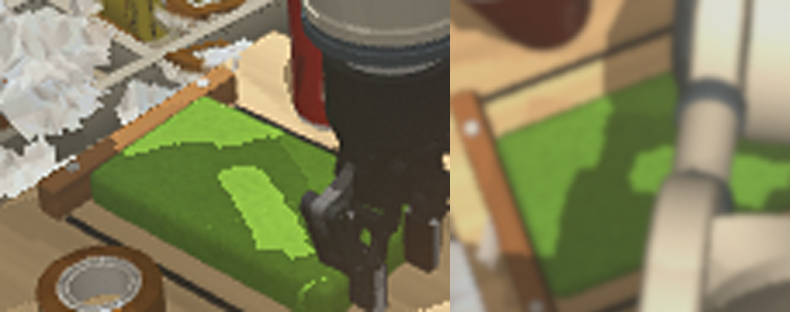

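The pack now meets the stop and the force has risen to about 4 N. I'll give it a slight extra push to seat and square it, then hold.

Emit:
apply_moves:
  plan:
    - [0.02, 0, 0, 0, 0, 0]
    - [0.04, 0, 0, 0, 0, 0]
    - [0.06, 0, 0, 0, 0, 0]
    - [0.08, 0, 0, 0, 0, 0]
    - [0.1, 0, 0, 0, 0, 0]
    - [0.1, 0, 0, 0, 0, 0]
    - [0.1, 0, 0, 0, 0, 0]
    - [0.1, 0, 0, 0, 0, 0]
    - [0.1, 0, 0, 0, 0, 0]
    - [0.1, 0, 0, 0, 0, 0]

```text
time_s: 12.55
position: [0.5431, 0.0005, 0.0925]
tcp_rot: [0.001, 0.57, 0.822, -0.0]
contact_force: [2.1, -13.4, 1.0]
grip_width: 0.5
finger_force: 6.6
```

Firmly seated: 13 N with no further travel. Now I'll back off straight, then rise.

Emit:
apply_moves:
  plan:
    - [-0.1, 0, 0, 0, 0, 0]
    - [-0.4, 0, 0, 0, 0, 0]
    - [-1, 0, 0, 0, 0, 0]
    - [-2, 0, 0, 0, 0, 0]
    - [-3.5, 0, 0, 0, 0, 0]
    - [-5, 0, 0, 0, 0, 0]
    - [-7, 0, 0, 0, 0, 0]
    - [-9, 0, -2, 0, 0, 0]
    - [-11, 0, -5, 0, 0, 0]
    - [-13, 0, -9, 0, 0, 0]

```text
time_s: 13.55
position: [0.5877, -0.1221, 0.1822]
tcp_rot: [-0.001, 0.57, 0.822, -0.0]
contact_force: [1.3, 0.7, 0.1]
grip_width: 0.5
finger_force: 0.0
```

Emit:
apply_moves:
  plan:
    - [-2, 0, -4, 0, 0, 0]
    - [-4, 0, -8, 0, 0, 0]
    - [-6, 0, -12, 0, 0, 0]
    - [-6, 0, -16, 0, 0, 0]
    - [-6, 0, -20, 0, 0, 0]
    - [-6, 0, -22, 0, 0, 0]
    - [-6, 0, -22, 0, 0, 0]
    - [-6, 0, -22, 0, 0, 0]
    - [-6, 0, -22, 0, 0, 0]
    - [-6, 0, -22, 0, 0, 0]

```text
time_s: 14.55
position: [0.6088, -0.1767, 0.401]
tcp_rot: [-0.001, 0.57, 0.822, -0.0]
contact_force: [0.3, 0.2, 0.4]
grip_width: 0.5
finger_force: 0.0
```

```bash
python3 -c "
from h import *
a=manip.camera('scene')[150:330,130:350];b=manip.camera('top')[110:340,160:430]
cv2.imwrite('pics/s7.png',np.hstack([cv2.resize(a,(400,327),interpolation=2),cv2.resize(b,(384,327),interpolation=2)]));print(manip.get_obs()['contact_force'])"
```

```text
[ 0.32889975 -0.09965367  0.05595096]
```

View pics/s7.png

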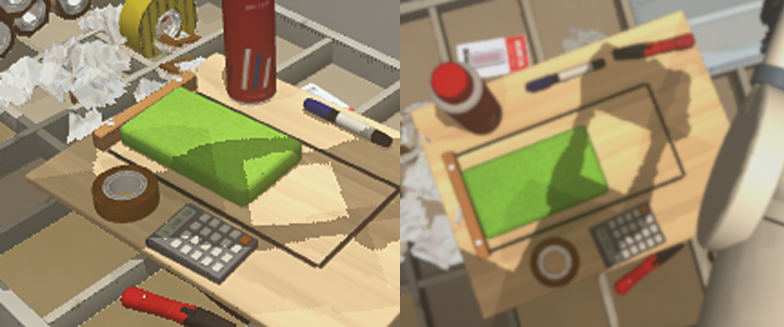

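The pack (right panel (465,178)–(605,190)) lies flat, snug and square against the stop and inside the lines. The bystanders are where they were and the arm is clear.

```bash
python3 -c "
from bench import manip
print(manip.close_job())"
```

```text
the job is handed in; nothing more can be done
None
```

The pad pack was pushed over towards the stop and along the board; it now lies flat inside the marked rectangle, snug and square against the stop, with the other items where they were, and the job was handed in at about 15 s.

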